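# Empty the rinse basket through the flap of the parts box

## Task

Lift the wire rinse basket with the bridge handle out of its drip tray and empty its two rollers into the grey parts box: push the box's sprung flap open with the basket's spout and tip the rollers out through it; do not touch the rollers or the flap with the gripper. Then stand the empty basket upright back in its drip tray, leave the flap shut with both rollers in the box, and leave the wash bottle, tip cleaner and solder spool where they are.

Things in the scene. Friction and masses are not known exactly. Their poses are not given: they have to be found in the camera images.
- rinse_basket: Loose steel mesh basket with sheet-metal spout, 0.26 kg, 185 mm long, 102 wide, 100 high over the handle. Origin: on its underside below the middle of the handle; +x the way the spout points, z up. Inside: flat floor 3 mm thick, from 65 mm behind the origin to 20 ahead, then a ramp up through a notch in the front wall (65 mm ahead); 92 mm wide, walls 46 mm high.
- basket_handle (a point): Middle of the bridge handle, 86 mm straight above the basket's origin: a black flat bar 12 mm thick along the basket's x, 102 mm long along its y, 28 mm high (72 to 100 mm above the underside), on two uprights at its ends. Pinch it across its 12 mm thickness, from above.
- spout_tip (a point): Middle of the front edge of the spout's upper face, 120 mm ahead of and 29 mm above the basket's origin. Ramp and spout rise to it at 14.6 degrees from 20 mm ahead of the origin; 2 mm thick, 89 mm wide over low cheeks; spout 55 mm beyond the front wall. Rollers stay in until the basket is tilted about 14 degrees spout down; at 40 to 45 degrees they roll out.
- basket_mid (a point): Middle of the basket's length on its underside, 26.5 mm ahead of the basket's origin.
- roller_1: Loose black plastic roller, 28 mm diameter, 70 mm long, smooth (friction about 0.25), about 70 g; origin at its centre, its axis is y. Starts lying across the basket.
- roller_2: The other roller, the same.
- drip_tray: Fixed shallow grey tray 230 x 150 mm, rim 12 mm high, walls and floor 4 mm thick, in which the basket stands. Origin: centre of its underside; x along its 230 mm, z up.
- parts_box: Fixed grey sheet-metal box, 170 mm long (x), 130 wide (y), 146 high at the back. Origin: centre of its underside; x from the front (-85 mm) to the back (+85), z up. Front wall 83 mm high; above it the front slopes back at 45 degrees to the flat top, which begins 57 mm behind the front; the flap fills this slope, 125 mm wide between the sides. The spout comes in over the front, along +x.
- flap_hinge (a point): Middle of the flap's hinge line, which is level, along the box's y: at the top of the front wall, x = -85 mm, z = 85 mm in the box's frame.
- box_flap (a joint): Flap angle, rad. Aluminium plate 78 mm long, 119 wide, 2.5 thick, hinged on its LOWER edge; 0 = shut (rising 45 degrees toward the back); grows as it is pushed in and down, 0.79 = level, at most 1.4. A spring shuts it: 0.1 N m at the start, 0.17 at 1.2 rad; a roller's weight does not open it. Rollers leaving the spout run down the open flap into the box.
- wash_bottle: Loose white bottle with a red bent nozzle, 51 x 83 x 160 mm, on the far side of the vise (a like one stands at the back right); leave it. Origin: centre of its underside.
- tip_cleaner: Loose round black tin with brass wool, 62 mm across, 37 mm high, at the near edge of the mat (a like one stands at the back); leave it. Origin: centre of its underside.
- solder_spool: Loose white spool of solder with a blue label on top, standing, 56 x 50 x 84 mm; leave it. Origin: centre of its underside.
Mind the look-alikes: they are no part of the job. What is shaped like the roller_1 but white is not meant.

How it is judged (in metres and radians):
On the way, in this order (a step that is already met when the one before it is completed fails the run):
1. the basket itself presses the flap open (over 0.3 rad) (value of joint box_flap above 0.3 rad and contact force between rinse_basket and box_flap above 0.2 N), for 0.1 s.
2. both rollers are inside the box (x of roller_1 in the frame of parts_box between -0.085 and 0.085 m and y of roller_1 in the frame of parts_box between -0.063 and 0.063 m and z of roller_1 in the frame of parts_box between 0 and 0.065 m and x of roller_2 in the frame of parts_box between -0.085 and 0.085 m and y of roller_2 in the frame of parts_box between -0.063 and 0.063 m and z of roller_2 in the frame of parts_box between 0 and 0.065 m), for 0.2 s.
At the end, for the whole second after the job is handed in: Both rollers lie in the box (centres within its walls, under 65 mm above its underside), flap shut (under 0.1 rad), basket at rest, upright within 0.1 rad, on the tray's floor (underside under 9 mm above the tray's, its middle within 30 mm of the tray's centre along x and y) (all of step 2 and x of basket_mid in the frame of drip_tray between -0.03 and 0.03 m and y of basket_mid in the frame of drip_tray between -0.03 and 0.03 m and z of rinse_basket in the frame of drip_tray below 0.009 m and angle between rinse_basket's own z axis and vertical below 0.1 rad and linear speed of rinse_basket below 0.02 m/s and value of joint box_flap below 0.1 rad); the robot touches nothing.
It fails at once if a roller touched by the gripper (contact force between the fingers and roller_1 above 0.3 N or contact force between the fingers and roller_2 above 0.3 N).
It fails at once if the flap touched by the gripper (contact force between the fingers and box_flap above 0.3 N).
It fails at once if wash bottle moved over 20 mm (distance of wash_bottle from where it was at the start of the episode above 0.02 m).
It fails at once if tip cleaner moved over 20 mm (distance of tip_cleaner from where it was at the start of the episode above 0.02 m).
It fails at once if solder spool moved over 20 mm (distance of solder_spool from where it was at the start of the episode above 0.02 m).
It also fails if it takes over 67 s, if anything falls off the work surface, if the arm or the gripper's body presses on something with over 40 N, if the wrist force passes 120 N, or if a joint passes its speed limit or range.

## Robot

A 6-joint arm with a two-finger parallel gripper is mounted at the origin on a cart in front of the work surface, level with it; the furniture and walls round the work are solid. World frame = base frame: x ahead of the robot, y to its left, z up, the work surface at z = 0. Lengths are in mm, angles in rad, forces in N, time in s.
With the tool pointing down it reaches from about 400 to 825 mm from the base axis. Payload 7 kg.
Tool frame: the origin (TCP) lies at the very end of the fingers, on their centre line; the grasp point (between the pads) lies 19 mm behind it (ctrl.tcp_to_grasp is the distance from the TCP to the grasp point, in mm); z points along the fingers, y is the line along which they close (so a half turn about z gives the same grasp; the last joint's range is limited). The gripper opens to 88 mm and grips with 3 to 60 N. Pads are 19 mm wide; open, the fingers measure 130 mm over their backs; the gripper's body (78 mm by 193 mm) begins 47 mm behind the grasp point.
Start: joints at [-0.853, 0.359, 0.012, 0, -1.224, -0.288], TCP at [281.237, -613.597, 226.561] pointing down, gripper open.
Joint ranges: [-3.07, 3.07], [-1.43, 2.12], [-1.02, 1.25], [-3.03, 1.67], [-3.05, -0], [-3.03, 3.03]. Speed limits (rad/s): [2.39, 2.39, 3.01, 3.14, 3.14, 3.14].

## Interface

Orientations are given as [roll, pitch, yaw] about the fixed x, y, z axes, in that order (R = Rz(yaw) Ry(pitch) Rx(roll)).
In Python, from cell import ctrl, kin, imaging, get_t, get_q, get_joint_velocities, get_joint_efforts, get_ee_pos, get_eef_rot, get_ft_force, get_torque, get_opening, get_gripper_force gives the robot as it stands. Calls block until the motion is done:
- ctrl.move_to(position, orientation): joint-space move of the TCP to a pose.
- ctrl.move_linear(position, orientation=None, speed=150): straight line of the TCP; orientation=None keeps the orientation; speed is the mean speed in mm/s.
- ctrl.set_joints(angles): joint-space move.
- ctrl.let_go() and ctrl.grasp(): open the fingers fully, or close them until they stop; the grip force is fixed at half the most.
- ctrl.wait(seconds).
- kin.ik(position, orientation): joint angles nearest the present ones, or None.
- imaging.get_image(name): name is "scene" or "top" or "wrist"; returns the picture (400x640x3 uint8, blue, green, red); there is no depth.
- imaging.calibration(name): a dict with "camera_matrix" (3x3 intrinsics, pixels), "D" ([k1, k2, p1, p2, k3] as OpenCV has them; the pictures are not rectified), "cam_to_world" (4x4, takes a point from camera to world coordinates); the wrist camera has in their place "mount" (4x4, takes a point from camera to tool coordinates, whose origin is the TCP and whose axes are the flange's). Camera axes: x right, y down, z forward; pixel columns grow to the right and rows downward; lengths in mm; the calibration is good to about 2 mm. A picture is of the moment at which its call begins: read the wrist's pose just before it. calibration takes no time and is no camera call.
A pose or a line that the arm cannot do raises ctrl.PlanningError and nothing moves.
- ctrl.job_done(): hands the job in; it is judged then, once.
Readings, each from a call of its own:
- get_t(): time.
- get_q(): joint angles.
- get_joint_velocities(): joint speeds.
- get_joint_efforts(): joint torques, N m.
- get_ee_pos(): TCP position.
- get_eef_rot(): TCP orientation.
- get_ft_force(): force on the tool from outside, world axes, zero at the start.
- get_torque(): the same for the moment, N m.
- get_opening(): opening from 0.0 (shut) to 1.0 (fully open).
- get_gripper_force(): force on a finger pad.
Only numpy, scipy, OpenCV 4.12 (cv2) and the standard library are available. Lean on these libraries where they do the work, as an engineer would, in place of code of your own. Each camera call takes 0.05 s, during which the arm holds its last target. There are 200 camera calls.

## Working session

There is one attempt and no reset: what is moved stays moved. The work goes in short steps, each a Python script; the robot and the scene stay as the last script left them, time stands still between calls to the robot, and variables do not carry over. Pictures are saved under pics/ and viewed, at most 10 in all, crops included, and the job is handed in when it is done.

```bash
mkdir -p pics; ls
python3 - <<'E'
from cell import *
import cv2,numpy as np
for n in("scene","top"):
    im=imaging.get_image(n);cv2.imwrite(f"pics/{n}.png",im);c=imaging.calibration(n);print(n,np.round(c["camera_matrix"],1).tolist(),c["D"],np.round(c["cam_to_world"],3).tolist())
print(imaging.calibration("wrist"));print(get_t(),ctrl.tcp_to_grasp,get_ee_pos(),get_eef_rot())
E
```

```text
pics
scene [[511.8, 0.0, 315.0], [0.0, 511.8, 204.9], [0.0, 0.0, 1.0]] [0.03365174 0.         0.         0.         0.        ] [[0.427, -0.473, 0.77, -562.259], [-0.904, -0.213, 0.37, -673.578], [-0.011, -0.855, -0.519, 828.561], [0.0, 0.0, 0.0, 1.0]]
top [[387.0, 0.0, 317.6], [0.0, 387.0, 197.7], [0.0, 0.0, 1.0]] [0.01879505 0.         0.         0.         0.        ] [[-0.002, -0.99, 0.139, 384.686], [-1.0, 0.0, -0.014, -129.948], [0.014, -0.139, -0.99, 1073.859], [0.0, 0.0, 0.0, 1.0]]
{'camera_matrix': array([[304.44606503,   0.        , 318.1733629 ],
       [  0.        , 304.44606503, 204.71769616],
       [  0.        ,   0.        ,   1.        ]]), 'D': array([0.01002657, 0.        , 0.        , 0.        , 0.        ]), 'mount': array([[ 7.29373770e-04, -9.69154965e-01, -2.46451055e-01,
         6.66545058e+01],
       [ 9.99999598e-01,  5.78518914e-04,  6.84513198e-04,
         1.32266245e-01],
       [-5.20822768e-04, -2.46451455e-01,  9.69154997e-01,
        -1.57928234e+02],
       [ 0.00000000e+00,  0.00000000e+00,  0.00000000e+00,
         1.00000000e+00]])}
0.1 18.8 [ 281.05269686 -613.22629238  225.72737219] [ 3.14010626e+00 -1.66662887e-04 -2.71190187e+00]
```

View pics/scene.png

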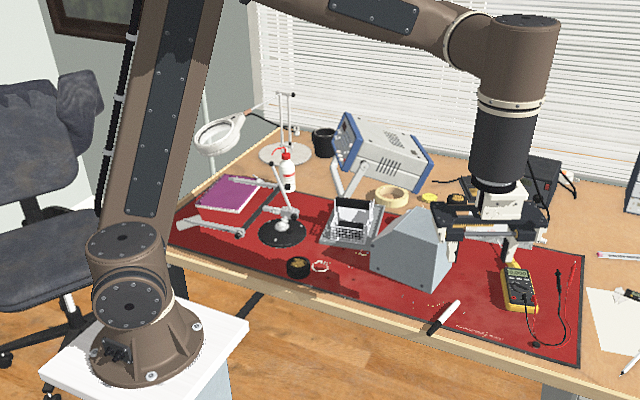

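View pics/top.png

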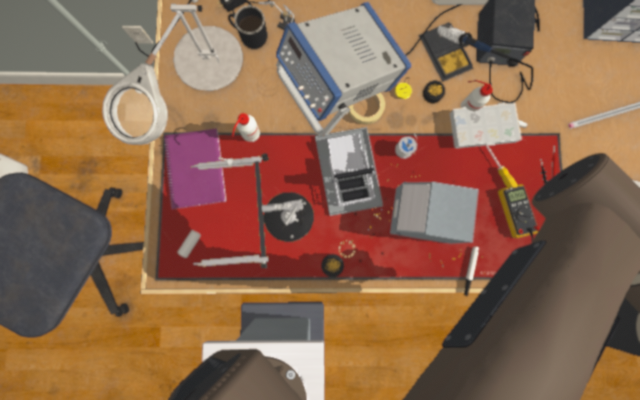

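The scene view shows the basket in its tray at about (352,220) and the box at (412,248), with its slope facing left, toward +y. The top view shows the tray at (350,172), the box at (435,212), the spool at (405,147), the tip cleaner at (332,265), the bottle at (247,126) and a white roller look-alike at (190,243). I'll enlarge the basket, box and spool area.

Run:
```python
import cv2,numpy as np
a=cv2.imread("pics/top.png")[115:260,300:500];cv2.imwrite("pics/c1.png",cv2.resize(a,None,fx=4,fy=4,interpolation=cv2.INTER_CUBIC))
a=cv2.imread("pics/scene.png")[180:300,300:460];cv2.imwrite("pics/c2.png",cv2.resize(a,None,fx=5,fy=5,interpolation=cv2.INTER_CUBIC))
```

```text
(no output)
```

View pics/c1.png

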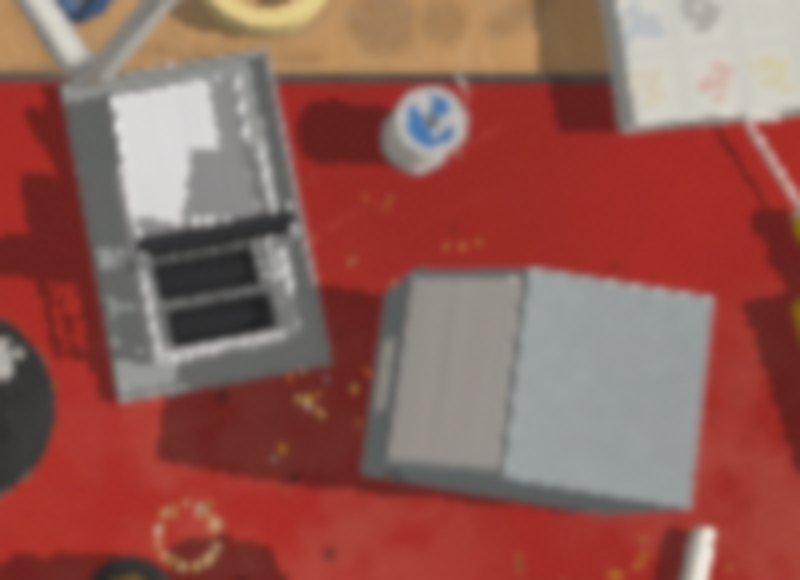

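View pics/c2.png

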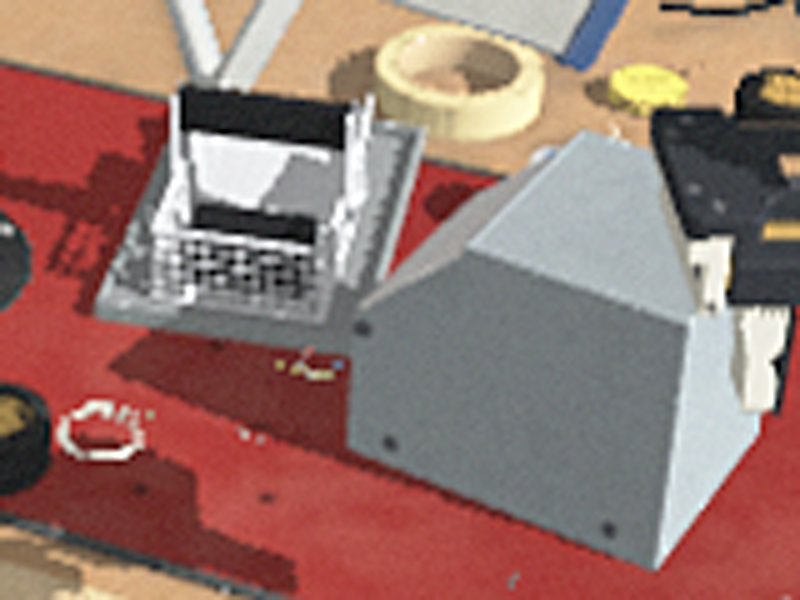

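The crops show one bridge-handle basket. Its black handle runs c1 (138,243)-(292,220), the spout points toward image top (+x world), and both black rollers lie behind the handle. The box's flap (brown-grey) faces the tray, and its hinge edge is on the left at c1 about (400,280)-(385,465). The white cylinder at (190,243) is the decoy; the rollers meant are the black ones in the basket. Next I'll get rough poses and closer wrist views.

```bash
cat > h.py <<'E'
from cell import *
import cv2,numpy as np
from scipy.spatial.transform import Rotation as Ro
def ray(name,px,T=None):
    c=imaging.calibration(name)
    if T is None:T=c["cam_to_world"]
    p=cv2.undistortPoints(np.array(px,float).reshape(-1,1,2),c["camera_matrix"],c["D"]).reshape(-1,2)
    d=np.c_[p,np.ones(len(p))]@T[:3,:3].T
    return T[:3,3],d
def plane(name,px,z,T=None):
    o,d=ray(name,px,T);return o+d*((z-o[2])/d[:,2])[:,None]
def wristT():
    T=np.eye(4);T[:3,3]=get_ee_pos();T[:3,:3]=Ro.from_euler('xyz',get_eef_rot()).as_matrix()
    return T@imaging.calibration("wrist")["mount"]
E
python3 - <<'E'
from h import *
f=lambda a:np.array(a)/4+[300,115]
t=plane("top",f([(65,85),(268,52),(330,365),(120,402)]),12)
b=plane("top",f([(528,266),(714,296),(693,510),(500,478)]),146)
h=plane("top",f([(138,243),(292,220)]),104)
for n,a in(("tray",t),("box",b),("handle",h)):print(n,np.round(a).tolist(),np.round(a.mean(0)),[round(float(np.linalg.norm(a[i]-a[i-1]))) for i in range(len(a))],np.degrees(np.arctan2(*(a[1]-a[0])[1::-1])))
s=plane("top",[(405,147)],84);print("spool",s)
for p in(h.mean(0),b.mean(0)):
  for yaw in np.radians([10,100,-80,-170]):
    q=kin.ik([p[0],p[1],330],[np.pi,0,yaw]);print(np.round(p),yaw,None if q is None else np.round(q,2))
E
```

```text
tray [[709.0, -141.0, 12.0], [734.0, -286.0, 12.0], [509.0, -324.0, 12.0], [484.0, -179.0, 12.0]] [ 609. -233.   12.] [228, 146, 227, 148] -80.39008718052312
box [[554.0, -422.0, 146.0], [536.0, -535.0, 146.0], [407.0, -514.0, 146.0], [426.0, -400.0, 146.0]] [ 481. -468.  146.] [131, 114, 131, 116] -99.376108009396
handle [[577.0, -187.0, 104.0], [592.0, -286.0, 104.0]] [ 585. -236.  104.] [100, 100] -81.35113516314676
spool [[ 658.19990027 -374.54114006   84.        ]]
[ 585. -236.  104.] 0.17453292519943295 [-0.07  0.24  0.08  0.   -1.41  1.82]
[ 585. -236.  104.] 1.7453292519943295 [-0.07  0.24  0.08  0.   -1.41 -2.89]
[ 585. -236.  104.] -1.3962634015954636 [-0.07  0.24  0.08  0.   -1.41  0.25]
[ 585. -236.  104.] -2.9670597283903604 [-0.07  0.24  0.08  0.   -1.41 -1.32]
[ 481. -468.  146.] 0.17453292519943295 [-0.48  0.31  0.17  0.   -1.43  2.23]
[ 481. -468.  146.] 1.7453292519943295 [-0.48  0.31  0.17 -0.   -1.43 -2.49]
[ 481. -468.  146.] -1.3962634015954636 [-0.48  0.31  0.17  0.   -1.43  0.66]
[ 481. -468.  146.] -2.9670597283903604 [-0.48  0.31  0.17  0.   -1.43 -0.91]
```

The fits are consistent: tray 228x147 mm and box top 115x131 mm. Next I'll check IK for the whole plan, then take wrist views.

```bash
cat >> h.py <<'E'
BOX=np.array([485.5,-439.5,0.]);BYAW=np.radians(-99.5)
S=-1  # tool yaw relative to basket: S*90deg
G=86. # grasp height on basket
def tool(origin,yaw,th=0):
    "TCP pose for a basket pose (origin, yaw, spout-down tilt th in deg)"
    Rb=Ro.from_euler('ZY',[yaw,np.radians(th)])
    p=np.array(origin)+Rb.apply([0,0,G-ctrl.tcp_to_grasp])
    R=Rb*Ro.from_euler('Z',S*90,degrees=True)*Ro.from_euler('x',np.pi)
    return p,R.as_euler('xyz')
def at_tip(tx,tz,th,ty=0):
    "TCP pose with spout tip at (tx,ty,tz) in the box frame, tilt th, heading along box x"
    Rb=Ro.from_euler('ZY',[BYAW,np.radians(th)])
    o=BOX+Ro.from_euler('z',BYAW).apply([tx,ty,tz])-Rb.apply([120,0,29])
    return tool(o,BYAW,th)
E
python3 - <<'E'
import h
from h import *
for S in(-1,1):
  h.S=S
  print(S,np.round(kin.ik(*tool([585,-236,4],.155)),2))
  for a in((-110,112,5),(-95,112,10),(-52,100,10),(-53,85,30),(-53,75,45),(-53,75,47)):
    p,o=at_tip(*a);q=kin.ik(p,o);print(a,np.round(p),None if q is None else np.round(q,2))
h.S=-1
t0=get_t()
for n,p in(("wb",[500,-440,330]),("wt",[590,-236,330])):
  ctrl.move_to(p,[np.pi,0,np.radians(-80)]);ctrl.wait(.2)
  T=wristT();im=imaging.get_image("wrist");cv2.imwrite(f"pics/{n}.png",im);np.save(f"pics/{n}.npy",T)
print(get_t())
E
```

```text
-1 [-0.07  0.42 -0.28  0.   -0.87  0.23]
(-110, 112, 5) [ 523. -216.  161.] [-0.11  0.25 -0.27 -0.1  -1.05 -1.58]
(-95, 112, 10) [ 520. -236.  170.] [-0.21  0.27 -0.19 -0.19 -1.13 -1.44]
(-52, 100, 10) [ 512. -278.  158.] [-0.28  0.3  -0.16 -0.19 -1.13 -1.37]
(-53, 85, 30) [ 508. -304.  178.] [-0.55  0.44  0.1  -0.49 -1.46 -1.08]
(-53, 75, 45) [ 504. -330.  187.] [-0.71  0.58  0.27 -0.66 -1.71 -0.97]
(-53, 75, 47) [ 503. -334.  189.] [-0.73  0.59  0.3  -0.68 -1.75 -0.97]
1 [-0.07  0.42 -0.28  0.   -0.87 -2.91]
(-110, 112, 5) [ 523. -216.  161.] [-0.11  0.25 -0.27 -0.1  -1.05  1.56]
(-95, 112, 10) [ 520. -236.  170.] [-0.21  0.27 -0.19 -0.19 -1.13  1.7 ]
(-52, 100, 10) [ 512. -278.  158.] [-0.28  0.3  -0.16 -0.19 -1.13  1.77]
(-53, 85, 30) [ 508. -304.  178.] [-0.55  0.44  0.1  -0.49 -1.46  2.06]
(-53, 75, 45) [ 504. -330.  187.] [-0.71  0.58  0.27 -0.66 -1.71  2.17]
(-53, 75, 47) [ 503. -334.  189.] [-0.73  0.59  0.3  -0.68 -1.75  2.18]
2.6333
```

View pics/wb.png

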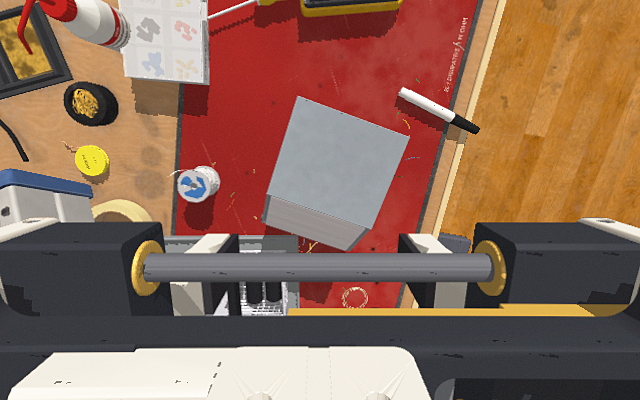

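View pics/wt.png

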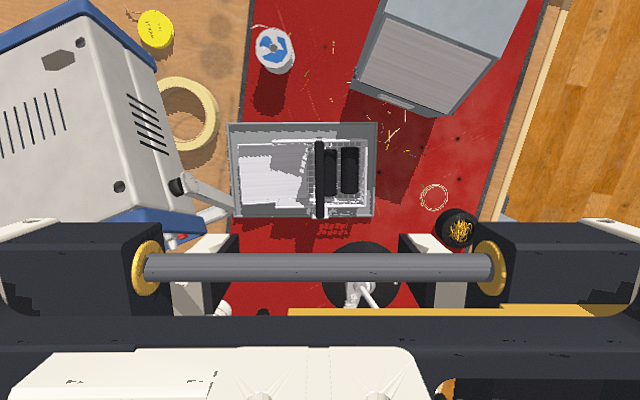

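wb shows the box top corners at (299,96), (410,137), (367,228) and (267,192). wt shows the tray corners at (229,123), (377,124), (373,217) and (232,217), the handle bar at column ~320 over rows 141-218, the rollers at columns ~331 and ~350, and the flap hinge edge around (355,85)-(437,113).

Run:
```python
from h import *
Tb=np.load("pics/wb.npy");Tt=np.load("pics/wt.npy")
def show(n,a):print(n,np.round(a[:,:2]).tolist(),np.round(a.mean(0),1),[round(float(np.linalg.norm(a[i]-a[i-1]))) for i in range(len(a))],[round(float(np.degrees(np.arctan2(*(a[i]-a[i-1])[1::-1]))),1) for i in range(len(a))])
# subpixel corners
for n,T,pts,z in(("wb",Tb,[(299,96),(410,137),(367,228),(267,192)],146),("wt",Tt,[(229,123),(377,124),(373,217),(232,217)],12)):
    g=cv2.cvtColor(cv2.imread(f"pics/{n}.png"),cv2.COLOR_BGR2GRAY)
    c=cv2.cornerSubPix(g,np.array(pts,np.float32).reshape(-1,1,2),(4,4),(-1,-1),(3,50,.01)).reshape(-1,2);print(c.round(1).tolist())
    show(n,plane("wrist",pts,z,T));show(n+"sub",plane("wrist",c,z,T))
im=cv2.imread("pics/wt.png")
m=((im.max(2)<45)*255).astype(np.uint8)[138:222,312:329]
ys,xs=np.nonzero(m);print("cols per row",[(r+138,round(xs[ys==r].mean()+312,1),int((ys==r).sum())) for r in range(0,84,6) if (ys==r).any()],ys.min()+138,ys.max()+138)
show("handle",plane("wrist",[(320.5,141),(320.5,218)],104,Tt))
show("hinge",plane("wrist",[(355,82),(439,115)],85,Tt)); show("flaptop",plane("wrist",[(388,22),(498,60)],144,Tt))
```

```text
[[297.6000061035156, 94.9000015258789], [409.6000061035156, 135.6999969482422], [370.79998779296875, 229.10000610351562], [265.79998779296875, 193.1999969482422]]
wb [[535.0, -534.0], [409.0, -513.0], [433.0, -402.0], [555.0, -425.0]] [ 482.9 -468.4  146. ] [111, 128, 113, 124] [-100.3, 170.6, 77.7, -10.6]
wbsub [[537.0, -535.0], [410.0, -514.0], [428.0, -402.0], [556.0, -423.0]] [ 482.6 -468.4  146. ] [113, 129, 114, 130] [-99.9, 170.8, 80.6, -9.6]
[[228.60000610351562, 123.69999694824219], [377.79998779296875, 122.0999984741211], [372.29998779296875, 215.89999389648438], [232.8000030517578, 216.5]]
wt [[734.0, -285.0], [513.0, -322.0], [488.0, -178.0], [714.0, -138.0]] [ 612.1 -230.8   12. ] [148, 223, 146, 230] [-82.3, -170.4, 100.2, 9.9]
wtsub [[734.0, -284.0], [513.0, -325.0], [489.0, -180.0], [713.0, -139.0]] [ 612.1 -231.9   12. ] [146, 225, 147, 227] [-81.6, -169.4, 99.3, 10.2]
cols per row [(144, np.float64(319.0), 4), (150, np.float64(322.4), 10), (156, np.float64(321.9), 11), (162, np.float64(322.3), 9), (168, np.float64(321.9), 10), (174, np.float64(321.9), 8), (180, np.float64(322.6), 10), (186, np.float64(321.5), 11), (192, np.float64(321.1), 9), (198, np.float64(319.6), 7), (204, np.float64(319.5), 8), (210, np.float64(319.5), 8), (216, np.float64(319.4), 7)] 142 218
handle [[594.0, -286.0], [577.0, -189.0]] [ 585.8 -237.6  104. ] [99, 99] [-79.9, 100.1]
hinge [[565.0, -363.0], [452.0, -343.0]] [ 508.2 -353.2   85. ] [115, 115] [-10.1, 169.9]
flaptop [[549.0, -415.0], [428.0, -400.0]] [ 488.5 -407.7  144. ] [121, 121] [-7.1, 172.9]
```

```bash
sed -i 's/^BOX=.*/BOX=np.array([486.5,-440.,0.]);BYAW=np.radians(-99.7);B0=np.array([585.4,-237.,4.]);Y0=np.radians(9.7)/' h.py
python3 - <<'E'
from h import *
p,o=tool(B0,Y0)
ctrl.move_to(p+[0,0,80],o)
ctrl.move_linear(p,o)
f0=get_ft_force();ctrl.grasp();ctrl.wait(.3);print(get_opening()*88,get_gripper_force(),f0)
g=get_ee_pos();print(g,p)
ctrl.move_linear(p+[0,0,30],o,speed=60);ctrl.wait(.2);print(get_opening()*88,get_ft_force()-f0)
ctrl.move_linear(p+[0,0,170],o,speed=150);ctrl.wait(.2);print(get_t(),get_opening()*88,get_torque())
cv2.imwrite("pics/s1.png",cv2.resize(imaging.get_image("scene")[100:300,280:480],None,fx=3,fy=3))
E
```

```text
12.338190743763173 29.97678369283676 [-0.68509866 -0.43951504  0.19969357]
[ 585.72852681 -237.00604975   71.31855421] [ 585.4 -237.    71.2]
12.1021337697716 [ 0.43016995  0.62608036 -3.57729038]
7.675 11.908175786451126 [ 0.01153455  0.03824078 -0.02937019]
```

View pics/s1.png

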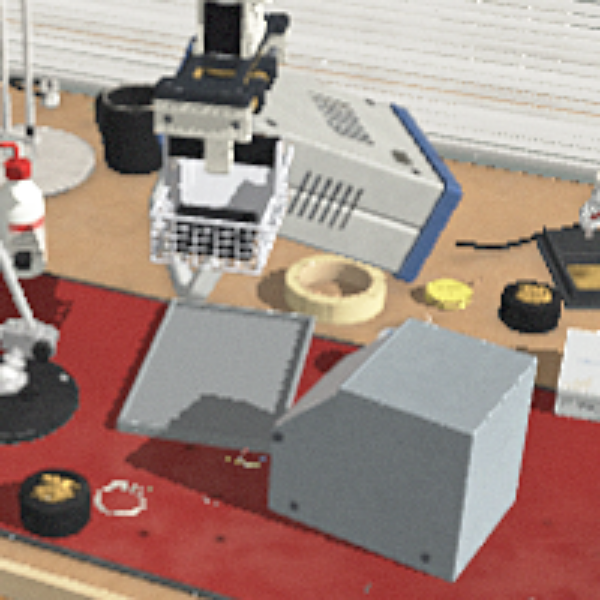

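The basket is lifted level with a 12 mm pinch, and both rollers are aboard. Next I'll swing it to the box, press the flap open, and tip.

Run:
```python
from h import *
ctrl.move_to(*at_tip(-97,195,3))
ctrl.move_linear(*at_tip(-97,114,8),speed=120);ctrl.wait(.2)
f0=get_ft_force();print("t",get_t(),f0,get_opening()*88)
ctrl.move_linear(*at_tip(-60,106,9),speed=60);print(get_ft_force()-f0)
ctrl.move_linear(*at_tip(-48,98,9),speed=50);ctrl.wait(.4);print(get_ft_force()-f0,get_t())
cv2.imwrite("pics/s2.png",cv2.resize(imaging.get_image("scene")[140:300,300:500],None,fx=3,fy=3))
```

```text
t 10.3 [ 0.51620117 -0.28574057 -4.0515668 ] 11.904876545764846
[-0.89039111  2.28704527  2.49226783]
[-1.13738094  0.6051259   2.77675706] 11.9333
```

View pics/s2.png

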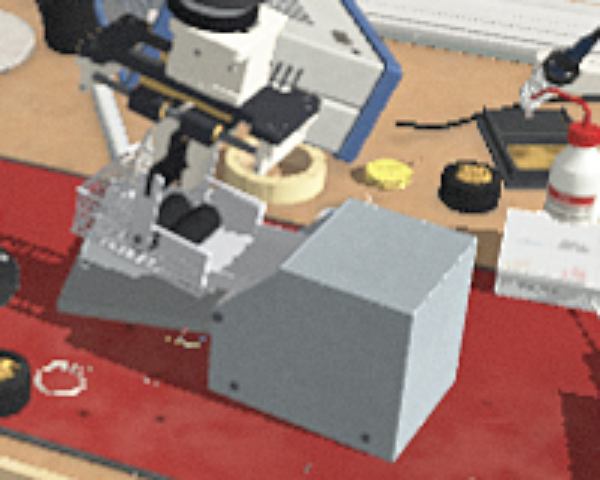

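The flap is pressed open with about 2.8 N of contact. The rollers have rolled forward onto the ramp but are still inside the basket. Now I'll tip it out.

Run:
```python
from h import *
f0=get_ft_force();print(f0)
for th,d,sp in((16,37,60),(24,36,60),(32,34,60),(40,33,60),(45,32,60)):
    ctrl.move_linear(*at_tip(-85+d,94.5-d*np.tan(np.radians(th-14.6)),th),speed=sp)
    print(th,get_t(),(get_ft_force()-f0).round(2),round(get_opening()*88,1))
for i in range(4):ctrl.wait(.4);print((get_ft_force()-f0).round(2))
cv2.imwrite("pics/s3.png",cv2.resize(imaging.get_image("scene")[140:300,300:500],None,fx=3,fy=3))
```

```text
[ 0.7297972   0.22140185 -1.08260694]
16 12.3333 [0.61 0.29 0.17] 11.9
24 12.7 [-1.02 -1.42  0.11] 11.8
32 13.0667 [-2.1  -0.79  2.25] 12.3
40 13.45 [-2.04 -2.3   1.8 ] 12.1
45 13.75 [-1.92 -1.41  3.44] 11.7
[-1.91 -2.11  2.84]
[-1.6  -0.65  2.96]
[-1.33 -0.28  3.58]
[-1.36 -0.91  2.94]
```

View pics/s3.png

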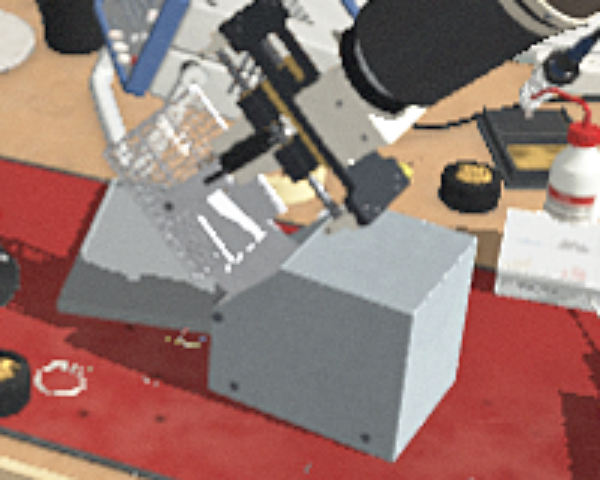

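The basket is empty in the picture. I'll withdraw along the same path and use the tool weight as a check.

Run:
```python
from h import *
for th,d in((32,34),(20,36)):
    ctrl.move_linear(*at_tip(-85+d,95-d*np.tan(np.radians(th-14.6)),th),speed=80)
ctrl.move_linear(*at_tip(-60,108,9),speed=60)
ctrl.move_linear(*at_tip(-97,116,3),speed=100)
ctrl.move_linear(*at_tip(-97,195,0),speed=150);ctrl.wait(.2);print("weight",get_ft_force(),get_opening()*88)
p,o=tool(B0,Y0)
ctrl.move_to(p+[0,0,165],o)
ctrl.wait(.2)
im=imaging.get_image("top");cv2.imwrite("pics/t4.png",im)
cv2.imwrite("pics/s4.png",np.vstack([cv2.resize(imaging.get_image("scene")[130:300,300:500],None,fx=2,fy=2),cv2.resize(im[115:250,300:500],None,fx=2,fy=2)[:250]]))
print(get_t())
```

```text
weight [ 0.38104698  0.35562061 -2.54391007] 12.02282895591803
20.1667
```

The weight reads 2.54 N, which is the basket alone (it was 4.0 N), so both rollers are out. I'll lower it with a force check.

Run:
```python
from h import *
p,o=tool(B0,Y0)
ctrl.move_linear(p+[0,0,25],o,speed=120);ctrl.wait(.2);f0=get_ft_force()
for dz in np.arange(15,-2.1,-1.):
    ctrl.move_linear(p+[0,0,dz],o,speed=30);f=get_ft_force()-f0
    if f[2]>1.5:break
print("stop",dz,f,get_t())
ctrl.let_go();ctrl.wait(.3)
ctrl.move_linear(p+[0,0,120],o,speed=120)
ctrl.move_linear(np.array([600,-300,330.]),[np.pi,0,np.radians(-80)],speed=200)
ctrl.wait(.3);T=wristT();im=imaging.get_image("wrist");np.save("pics/w5.npy",T);cv2.imwrite("pics/w5.png",im)
cv2.imwrite("pics/f5.png",np.hstack([cv2.resize(im[0:250,150:520],(592,400)),cv2.resize(imaging.get_image("scene")[160:300,310:450],None,fx=1.45,fy=2.857143)])[:,:800])
print(get_t())
```

```text
stop -1.0 [-1.37098541  4.19929751  7.04592126] 26.1667
30.2417
```

View pics/f5.png

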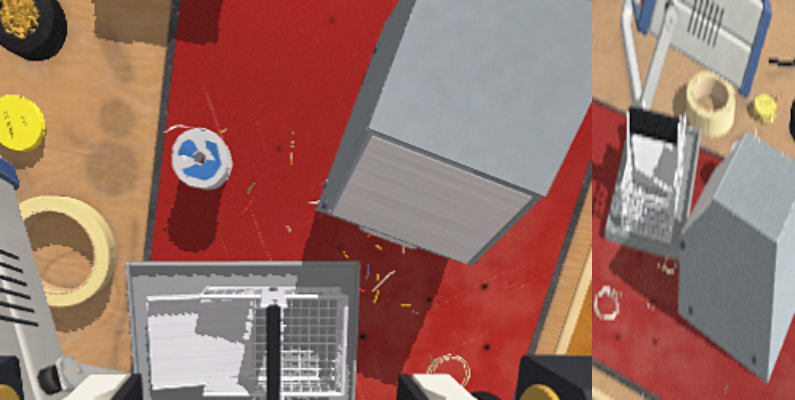

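The flap is shut and flush. The empty basket stands upright in its tray, with the handle at f5 column 273, and the spool hasn't moved. Handing in.

```bash
python3 -c "
from cell import *
print(ctrl.job_done(),get_t())"
```

```text
the job is handed in; nothing more can be done
the job is handed in; nothing more can be done
```

I emptied both rollers into the parts box and handed the job in after about 30 s; the flap is shut, the empty basket is upright in its tray, and the call returned no verdict.

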